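# Roll the dark furniture foot up the gutter onto its seat

## Robot

A 7-joint arm with a two-finger parallel gripper is mounted at the origin on the work surface. World frame = base frame: x ahead of the robot, y to its left, z up, the work surface at z = 0. Lengths are in m, angles in rad, forces in N, time in s.
With the tool pointing down it reaches from about 0.425 to 0.925 m from the base axis. Payload 6.8 kg.
Tool frame: the origin (TCP) lies midway between the tips of the shut fingers; the grasp point (between the pads) lies r.pinch_z behind it (r.pinch_z is the distance from the TCP to the grasp point, in m); z points along the fingers, y is the line along which they close (so a half turn about z gives the same grasp; the last joint's range is limited). The gripper opens to 85 mm and grips with 20 to 120 N. Pads are 22 mm wide; open, the fingers measure 114 mm over their backs; the gripper's body (76 mm by 85 mm) begins 54 mm behind the grasp point. The pads swing forward as they close: fully open they stand 13 mm farther back than shut.
Start: joints at [-1.279, 0.477, 0.022, 1.555, -0.011, 1.109, -0.083], TCP at [0.263, 0.622, 0.231] pointing down, gripper open.
Joint ranges: [-2.96, 2.96], [-0.34, 2.1], [-1.41, 1.46], [0.24, 2.44], [-1.37, 4.51], [0.17, 1.92], [-2.96, 2.96]. Speed limits (rad/s): [2.39, 2.39, 3.14, 3.14, 3.14, 3.14, 3.14].

## Interface

Orientations are given as a unit quaternion [x, y, z, w].
In Python, from station import monitor, read_camera, r, spotter gives the robot as it stands. The module is installed in compiled form; this text tells all that it offers.
- The arm moves only by the shell command python3 -m creep 'ROWS'. ROWS is JSON, a list of rows, each a list of 7 numbers: the finger opening in mm, from 0 to 85.4, then the shift along the tool's x, y, z in units of 50 mm (1.0 is 50 mm), then the turn, a rotation vector about the tool's x, y, z in units of 6 degrees (1.0 is 6 degrees). In form: [[jaw, tx, ty, tz, rx, ry, rz], ...]. A call has 1 to 8 rows; each row is the pose to reach, as a shift and turn from the pose commanded when the call began, along the tool's axes at that moment; what a row does not reach only later rows make up. A row lasts 1/10 s, in which the tool goes at most 50 mm and 8.59 degrees, less where a joint would pass 70% of its speed; a pose out of reach is approached as far as the arm can. A call with a gripper value outside its range is refused whole. The fingers move at their own pace and stop on an object; the grip force is fixed at half the most. Time passes only in rows, so rows that repeat a pose let the fingers close. It gives the time, the measured TCP pose, the force, the opening and the grip force at its end, in the units of the state.
- monitor.get_state(): the state, without advancing time (a new reading comes with each control period).
- read_camera(name): name is "scene" or "top" or "wrist"; returns a dict with "frame" (400x640x3 uint8, blue, green, red), "z_map" (400x640 float32, m along the optical axis (not along the pixel's ray), 0 where there is no reading), "intrinsics" (3x3 intrinsics, pixels), "R" (3x3) and "t" (3): a world point X has camera coordinates R X + t. Camera axes: x right, y down, z forward; pixel columns grow to the right and rows downward; lengths in m; the calibration is good to about 2 mm. The wrist camera is an equidistant fisheye: a pixel r from the principal point sees the ray r / f radians off the axis. A picture is of the moment at which its call begins.
- r.job_done(): hands the job in; it is judged then, once.
Trained networks look in the newest picture that a camera, given by its name, has taken for a name from the list of things; names that differ only in an ending like _2 or _b are one class to them, and where a whole thing is asked for, a point or a joint stands for the part that bears it (a point fixed in the world has none). Each returns a list of dicts, best first, with "conf" (0 to 1); they miss things now and then, are a little off and sometimes report something else, mostly with a low value. They report only what shows in the picture. A call takes as long as a camera call.
- spotter.cut_out(camera, target): "region" (400x640 bool, what is visible of it) and "rect" ([centre column, centre row, width, height] in pixels, round what is visible of it).
- spotter.pinpoint(camera, target): "uv" ([column, row] in pixels: a listed point, or the origin of a listed thing).
The state is a dict: "time_s": time; "q": joint angles; "dq": joint speeds; "tau": joint torques, N m; "tcp_pos": TCP position; "ee_rot": TCP orientation; "contact_force": force on the tool from outside, world axes, zero at the start; "torque": the same for the moment, N m; "gripper_width": opening from 0.0 (shut) to 1.0 (fully open); "gripper_force": force on a finger pad.
Only numpy, scipy, OpenCV 4.12 (cv2) and the standard library are available. Lean on these libraries where they do the work, as an engineer would, in place of code of your own. Each camera call takes 0.05 s, during which the arm holds its last target. There are 200 camera calls.

## Task

Two turned wooden furniture feet lie at the low end of a two-lane sloped gutter rack. Slowly push the dark foot up its lane, over the crest and onto the yellow seat, so that it rests against the red stop and does not roll back. Do not lift it or bat it up, and leave the pale foot and the other things where they are.

Things in the scene. Friction and masses are not known exactly. Their poses are not given: they have to be found in the camera images.
- foot_dark: The dark brown wooden furniture foot: a plain solid cylinder 64 mm in diameter and 60 mm long, about 0.1 to 0.2 kg, lying across one lane, along which it rolls. Origin at the centre of the cylinder; its x axis is the cylinder's axis (parallel to the rack's x); the other axes turn as it rolls.
- foot_pale: The pale wooden furniture foot: a plain solid cylinder 64 mm in diameter and 60 mm long, about 0.1 to 0.2 kg, lying across one lane, along which it rolls. Origin at the centre of the cylinder; its x axis is the cylinder's axis (parallel to the rack's x); the other axes turn as it rolls. To be left alone.
- rack: Rack fixed to the bench: plywood base, two parallel lanes, red stop across the uphill end. Origin on the bench under its middle; x across the lanes, y uphill, z up. Lane centre lines at x = -55 and +55 mm, each 66 mm wide inside, with 4 mm steel side walls 16 mm above the floor. The dark foot may start in either lane, its centre at y = -122, z = 66 mm.
- gutter: The lanes' grey floors, rising 5 degrees to the crest, where the yellow seat begins. Origin on the crest, midway between the lanes (in the rack's frame y = 70, z = 50 mm); x as the rack's, y uphill along the grey floor, z square to it. Grey floor: y = -217 to 0, z = 0. A foot short of the crest rolls back; one past it rolls down the seat to the stop by itself.
- stop (a point): Point on the upright face of the red stop, midway between the lanes, 77 mm above the bench, at y = 135 mm in the rack's frame. The stop is 6 mm thick and 92 mm high. From the crest to it, over 65 mm, the yellow seat falls 10 degrees. A foot resting against it has its centre at y = 103, z = 77 mm in the rack's frame.
- lip (a point): Top inner edge, midway between the lanes, of the dark lips at the low end, 6 mm high and 8 mm wide, that keep the feet from rolling off. In the gutter's frame at y = -209, z = 6 mm. Behind the lips is free space: a foot can be reached from behind, above the lip.
- jar: Clear jar with a white lid, 64 mm in diameter, 75 mm high, standing on the bench beyond the uphill end of the rack. Origin at the centre of its underside. To be left alone.
- brush: Small brush with a blue handle, about 190 mm long, lying on the bench to the robot's right. Origin at its underside, x along it. To be left alone.
- block: Cork sanding block, 65 x 45 x 26 mm, on the bench near the jar. Origin at the centre of its underside. To be left alone.

How it is judged:
By the outcome, as a careful person would: the job done as asked, in the order asked, and still so for the second after the job is handed in, with the robot touching nothing.
It also fails if it takes over 43 s, if anything falls off the work surface, if the arm or the gripper's body presses on something with over 40 N, if the wrist force passes 120 N, or if a joint passes its speed limit or range.

## Working session

There is one attempt and no reset: what is moved stays moved. The work goes in short steps, Python scripts to look and compute and a shell command to move; the robot and the scene stay as the last step left them, time stands still between calls to the robot, and variables do not carry over. Pictures are saved under pics/ and viewed, at most 10 in all, crops included, and the job is handed in when it is done.

```bash
mkdir -p pics
cat > h.py <<'E'
import numpy as np,cv2
from station import monitor,read_camera,r,spotter
def world(c,uv,d):
    K=c["intrinsics"];p=np.array([(uv[0]-K[0,2])/K[0,0]*d,(uv[1]-K[1,2])/K[1,1]*d,d])
    return c["R"].T@(p-c["t"])
def cloud(c,m):
    v,u=np.nonzero(m&(c["z_map"]>0));d=c["z_map"][v,u];K=c["intrinsics"]
    P=np.stack([(u-K[0,2])/K[0,0]*d,(v-K[1,2])/K[1,1]*d,d],1)
    return (P-c["t"])@c["R"]
E
python3 - <<'E'
from h import *
s=monitor.get_state();print(s["tcp_pos"],s["ee_rot"],s["contact_force"],r.pinch_z)
ims=[]
for n in ["scene","top"]:
    c=read_camera(n);cv2.imwrite(f"pics/{n}0.png",c["frame"])
    print(n,"cam at",(-c["R"].T@c["t"]).round(3))
    for t in ["foot_dark","foot_pale","rack","jar","brush","block"]:
        o=spotter.cut_out(n,t)
        if o:
            P=cloud(c,o[0]["region"]);print(t,round(o[0]["conf"],2),np.round(o[0]["rect"]),np.median(P,0).round(3),np.percentile(P,[2,98],axis=0).round(3).tolist())
    for t in ["gutter","stop","lip","rack"]:
        for o in spotter.pinpoint(n,t)[:1]:
            u,v=np.round(o["uv"]).astype(int);print(t,round(o["conf"],2),o["uv"],world(c,o["uv"],c["z_map"][v,u]).round(3))
E
```

```text
[0.26249202 0.62121226 0.23032496] [ 1.98547436e-01  9.80090848e-01 -9.12688947e-04 -1.11841188e-04] [-0.51296437  0.9386479   0.29691804] 0.0187
scene cam at [ 1.136 -0.274  0.933]
foot_dark 0.71 [185. 255.  25.  76.] [ 0.528 -0.401  0.018] [[0.408, -0.42, 0.0], [0.59, -0.382, 0.022]]
foot_pale 0.72 [284. 242.  38.  38.] [ 0.595 -0.194  0.089] [[0.553, -0.222, 0.049], [0.613, -0.163, 0.099]]
rack 0.81 [336. 215. 140. 115.] [ 0.554 -0.043  0.044] [[0.442, -0.185, 0.005], [0.629, 0.07, 0.091]]
jar 0.8 [414. 168.  27.  40.] [0.49  0.161 0.058] [[0.453, 0.138, 0.007], [0.506, 0.193, 0.078]]
brush 0.76 [185. 256.  28.  73.] [ 0.528 -0.4    0.018] [[0.411, -0.42, 0.0], [0.59, -0.382, 0.022]]
block 0.91 [416. 211.  33.  29.] [0.578 0.125 0.026] [[0.549, 0.099, 0.003], [0.594, 0.152, 0.03]]
gutter 0.75 [357.8, 201.7] [0.501 0.014 0.008]
stop 0.65 [387.3, 191.3] [0.541 0.067 0.072]
lip 0.74 [271.4, 232.2] [ 0.568 -0.209  0.091]
rack 0.6 [330.2, 223.7] [ 0.56  -0.077  0.043]
top cam at [ 0.408 -0.081  1.115]
foot_dark 0.61 [374. 220.  29.  27.] [ 0.47  -0.184  0.094] [[0.441, -0.216, 0.05], [0.501, -0.157, 0.101]]
foot_pale 0.6 [375. 179.  28.  27.] [ 0.577 -0.19   0.094] [[0.55, -0.222, 0.055], [0.609, -0.161, 0.101]]
rack 0.6 [322. 199. 117.  80.] [ 0.534 -0.045  0.044] [[0.438, -0.182, 0.005], [0.622, 0.07, 0.092]]
jar 0.76 [235. 225.  34.  29.] [0.473 0.161 0.075] [[0.444, 0.137, 0.0], [0.507, 0.198, 0.08]]
brush 0.69 [453. 211.  17.  72.] [ 0.517 -0.4    0.019] [[0.408, -0.42, 0.008], [0.586, -0.382, 0.024]]
block 0.87 [253. 188.  26.  22.] [0.566 0.121 0.027] [[0.544, 0.09, 0.01], [0.589, 0.153, 0.032]]
gutter 0.86 [300.4, 196.1] [ 0.541 -0.004  0.039]
stop 0.78 [268.7, 194.6] [0.539 0.07  0.095]
lip 0.93 [380.2, 201.2] [ 0.528 -0.213 -0.   ]
rack 0.92 [322.6, 204.4] [ 0.521 -0.06   0.009]
```

View pics/scene0.png

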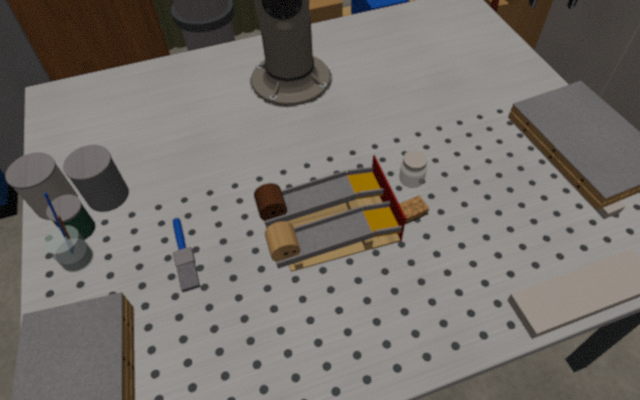

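View pics/top0.png

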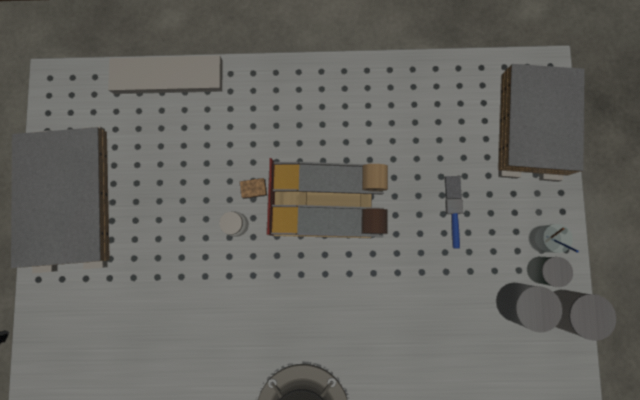

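The scene view shows the dark foot at (270,201) in the lane nearer the robot, with the pale one at (284,241). Uphill runs to the right, towards the red stop at (387,191). The top view agrees: dark at (374,220), pale at (375,179), stop near column 270. Its "foot_dark" detection is right, but the scene camera's was the brush.

Next I'll fit the rack's yaw and work out the approach.

```bash
cat >> h.py <<'E'
from scipy.spatial.transform import Rotation as Ro
def goal(xyz,Rw):
    "shift (50 mm units) and turn (6 deg units) in the present tool axes"
    s=monitor.get_state();R0=Ro.from_quat(s["ee_rot"])
    d=R0.inv().apply(np.array(xyz)-s["tcp_pos"])/.05
    return d.round(2),np.degrees((R0.inv()*Rw).as_rotvec()/6).round(2)
E
python3 - <<'E'
from h import *
c=read_camera("top");hsv=cv2.cvtColor(c["frame"],cv2.COLOR_BGR2HSV)
h,s,v=cv2.split(hsv)
red=((h<6)|(h>174))&(s>150)
P=cloud(c,red);P=P[(P[:,2]>.08)&(P[:,2]<.1)&(abs(P[:,1])<.15)]
k=np.polyfit(P[:,0],P[:,1],1);print("stop",len(P),P.min(0),P.max(0),k,np.degrees(np.arctan(k[0])))
yel=(h>15)&(h<30)&(s>150);m=np.zeros_like(yel);m[150:250,250:310]=1
P=cloud(c,yel&m);print("yellow",len(P),P.min(0),P.max(0))
C=[]
for t in ["foot_dark","foot_pale"]:
    P=cloud(c,spotter.cut_out("top",t)[0]["region"]);P=P[P[:,2]>.07];C.append((P.min(0)+P.max(0))/2);print(t,C[-1],P.max(0)[2])
e=C[1]-C[0];print(np.degrees(np.arctan2(e[1],e[0])),np.linalg.norm(e[:2]))
a=cv2.resize(c["frame"][145:255,225:400],None,fx=4,fy=4,interpolation=cv2.INTER_CUBIC);cv2.imwrite("pics/crop.png",a)
E
```

```text
stop 7 [0.45301291 0.06617944 0.09112609] [0.58049064 0.07174243 0.0961482 ] [-0.04447222  0.09206577] -2.546392878542071
yellow 1119 [0.45104689 0.00307236 0.03480275] [0.6235388  0.06989333 0.05609358]
foot_dark [ 0.47096424 -0.18808062  0.08642873] 0.1027920303496469
foot_pale [ 0.58051433 -0.19175932  0.08624258] 0.10237193021202762
-1.923272400934786 0.10961184126927984
```

View pics/crop.png

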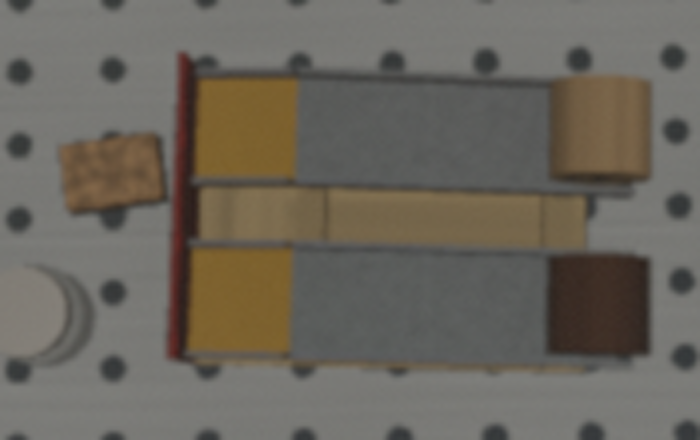

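The crop confirms the dark foot in the lane nearer the robot (lower lane, around (598,304)). The lanes run at a yaw of about -2.2°.

```bash
cat >> h.py <<'E'
YAW=np.radians(-2.2);U=np.array([-np.sin(YAW),np.cos(YAW)]);F=np.array([.471,-.189])
RW=Ro.from_matrix(np.array([[U[0],U[1],0],[U[1],-U[0],0],[0,0,-1]]).T)
def lane(s,z): "s = along lane from dark foot's start centre"; return [*(F+s*U),z]
E
python3 -c "
from h import *
print(goal([.52,.3,.23],RW)); print(goal(lane(-.075,.2),RW))"
```

```text
(array([-7.24, -3.93,  0.03]), array([ 0.  , -0.  , 11.55]))
(array([-10.68, -14.72,   0.63]), array([ 0.  , -0.  , 11.55]))
```

```bash
python3 -m creep '[[20,-0.9,-0.4,0,0,0,1.4],[20,-1.8,-0.9,0,0,0,2.8],[20,-2.7,-1.4,0,0,0,4.2],[20,-3.6,-1.9,0,0,0,5.6],[20,-4.5,-2.4,0,0,0,7],[20,-5.4,-2.9,0,0,0,8.4],[20,-6.3,-3.4,0,0,0,9.8],[20,-7.24,-3.93,0,0,0,11.2]]'; python3 -c "
from h import *
print(goal(lane(-.075,.2),RW))"
```

```text
time_s: 2.05
tcp_pos: [0.5129, 0.3084, 0.2317]
ee_rot: [0.71, 0.704, 0.0, -0.0]
contact_force: [0.1, -0.1, 0.7]
gripper_width: 0.233
gripper_force: 0.0
(array([-11.45,  -0.81,   0.63]), array([ 0.  , -0.01,  0.29]))
```

```bash
python3 -m creep '[[20,-0.95,0,0,0,0,0.3],[20,-1.9,0,0,0,0,0.3],[20,-2.85,-0.1,0,0,0,0.3],[20,-3.8,-0.2,0,0,0,0.3],[20,-4.75,-0.3,0,0,0,0.3],[20,-5.7,-0.4,0,0,0,0.3],[20,-6.65,-0.5,0,0,0,0.3],[20,-7.6,-0.6,0,0,0,0.3]]' | head -2; python3 -c "
from h import *
print(goal(lane(-.075,.15),RW))"
```

```text
time_s: 2.85
tcp_pos: [0.4807, -0.0717, 0.2317]
(array([-3.85, -0.13,  1.63]), array([ 0.01, -0.01,  0.05]))
```

```bash
python3 -m creep '[[20,-0.95,0,0,0,0,0],[20,-1.9,0,0,0,0,0],[20,-2.9,-0.1,0.3,0,0,0],[20,-3.8,-0.13,1,0,0,0],[20,-3.85,-0.13,1.6,0,0,0],[20,-3.85,-0.13,1.6,0,0,0]]' | head -3; python3 -c "
from h import *
print(goal(lane(-.075,.052),RW))"
```

```text
time_s: 3.45
tcp_pos: [0.4649, -0.2629, 0.1478]
ee_rot: [0.72, 0.694, -0.002, -0.003]
(array([-0.02,  0.08,  1.92]), array([-0.07, -0.01,  0.01]))
```

```bash
python3 -m creep '[[20,0,0.05,0.7,0,0,0],[20,0,0.05,1.4,0,0,0],[20,0,0.05,1.9,0,0,0],[20,0,0.05,1.9,0,0,0]]'; python3 -c "
from h import *
print(goal(lane(-.046,.052),RW),goal(lane(.19,.069),RW))
c=read_camera('scene');cv2.imwrite('pics/s1.png',cv2.resize(c['frame'][130:300,170:440],None,fx=2.8,fy=2.8,interpolation=cv2.INTER_CUBIC))"
```

```text
time_s: 3.85
tcp_pos: [0.47, -0.2599, 0.0549]
ee_rot: [0.718, 0.696, -0.001, -0.002]
contact_force: [-0.3, 0.8, 0.3]
gripper_width: 0.238
gripper_force: 0.0
(array([ 0.5 , -0.03,  0.06]), array([-0.04, -0.02,  0.07])) (array([ 5.22,  0.  , -0.27]), array([-0.04, -0.02,  0.07]))
```

View pics/s1.png

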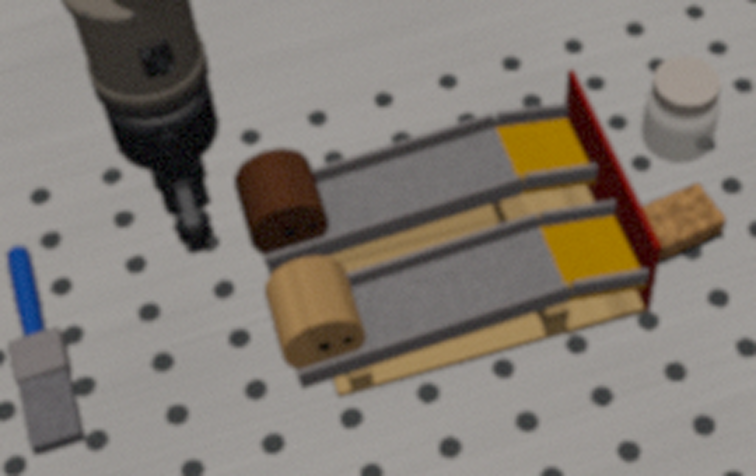

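The picture shows the fingers at (197,235), clear behind the dark foot at (282,200) and in line with its lane. I'll ease into contact and push slowly.

```bash
python3 -m creep '[[20,0.1,0,0,0,0,0],[20,0.2,0,0,0,0,0],[20,0.3,0,0,0,0,0],[20,0.38,0,0,0,0,0],[20,0.44,0,0,0,0,0],[20,0.5,0,0,0,0,0],[20,0.56,0,0,0,0,0],[20,0.62,0,0,0,0,0]]'; python3 -c "
from h import *
s=monitor.get_state();print(((s['tcp_pos'][:2]-F)@U).round(4))"
```

```text
time_s: 4.7
tcp_pos: [0.4717, -0.2312, 0.0563]
ee_rot: [0.719, 0.695, -0.0, 0.0]
contact_force: [-1.1, -0.7, 0.5]
gripper_width: 0.235
gripper_force: 0.2
-0.0421
```

```bash
python3 -m creep '[[20,0.06,-0.02,0.03,0,0,0],[20,0.13,-0.03,0.03,0,0,0],[20,0.2,-0.04,0.02,0,0,0],[20,0.28,-0.04,0.015,0,0,0],[20,0.36,-0.04,0.01,0,0,0],[20,0.44,-0.04,0.0,0,0,0],[20,0.52,-0.04,-0.01,0,0,0],[20,0.6,-0.04,-0.02,0,0,0]]'; python3 -c "
from h import *
s=monitor.get_state();print(((s['tcp_pos'][:2]-F)@U).round(4))
c=read_camera('scene');cv2.imwrite('pics/s2.png',cv2.resize(c['frame'][130:300,170:440],None,fx=2.8,fy=2.8,interpolation=cv2.INTER_CUBIC))"
```

```text
time_s: 5.5
tcp_pos: [0.4708, -0.2008, 0.0573]
ee_rot: [0.719, 0.695, 0.0, 0.0]
contact_force: [-0.5, -0.1, 0.9]
gripper_width: 0.235
gripper_force: 0.2
-0.0118
```

View pics/s2.png

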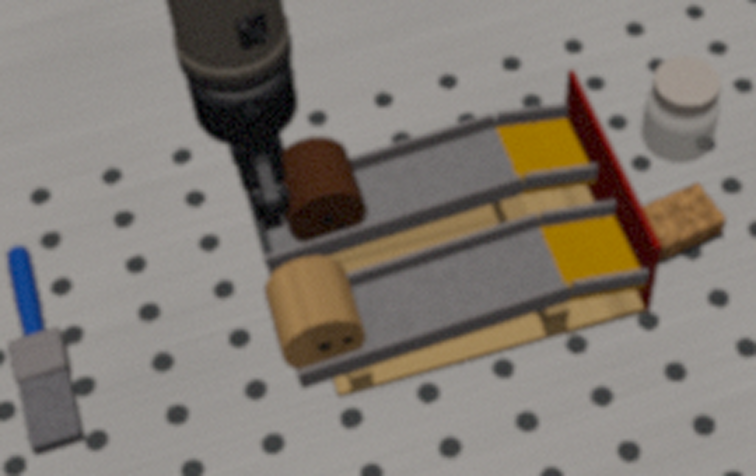

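The dark foot has rolled up to (325,190) with the fingers square behind it, and the pale foot is untouched. I'll carry on at about 40 mm/s, rising with the slope.

```bash
python3 -m creep '[[20,0.08,0,-0.007,0,0,0],[20,0.16,0,-0.014,0,0,0],[20,0.24,0,-0.021,0,0,0],[20,0.32,0,-0.028,0,0,0],[20,0.4,0,-0.035,0,0,0],[20,0.48,0,-0.042,0,0,0],[20,0.56,0,-0.049,0,0,0],[20,0.64,0,-0.056,0,0,0]]' | head -4;  python3 -m creep '[[20,0.08,0,-0.007,0,0,0],[20,0.16,0,-0.014,0,0,0],[20,0.24,0,-0.021,0,0,0],[20,0.32,0,-0.028,0,0,0],[20,0.4,0,-0.035,0,0,0],[20,0.48,0,-0.042,0,0,0],[20,0.56,0,-0.049,0,0,0],[20,0.64,0,-0.056,0,0,0]]'|head -4; python3 -c "
from h import *
s=monitor.get_state();print(((s['tcp_pos'][:2]-F)@U).round(4),goal(lane(.148,.072),RW))"
```

```text
time_s: 6.35
tcp_pos: [0.4718, -0.1688, 0.0601]
ee_rot: [0.719, 0.695, 0.0, -0.0]
contact_force: [0.4, -0.8, 1.5]
time_s: 7.15
tcp_pos: [0.4729, -0.1369, 0.0629]
ee_rot: [0.719, 0.695, -0.0, 0.0]
contact_force: [-0.1, -0.3, 0.6]
0.0522 (array([ 1.92,  0.01, -0.18]), array([-0.  ,  0.  ,  0.05]))
```

```bash
python3 -m creep '[[20,0.08,0,-0.007,0,0,0],[20,0.16,0,-0.014,0,0,0],[20,0.24,0,-0.021,0,0,0],[20,0.32,0,-0.028,0,0,0],[20,0.4,0,-0.035,0,0,0],[20,0.48,0,-0.042,0,0,0],[20,0.56,0,-0.049,0,0,0],[20,0.64,0,-0.056,0,0,0]]' | head -4;  python3 -m creep '[[20,0.08,0,-0.007,0,0,0],[20,0.16,0,-0.014,0,0,0],[20,0.24,0,-0.021,0,0,0],[20,0.32,0,-0.028,0,0,0],[20,0.4,0,-0.035,0,0,0],[20,0.48,0,-0.042,0,0,0],[20,0.56,0,-0.049,0,0,0],[20,0.64,0,-0.056,0,0,0]]'|head -4; python3 -c "
from h import *
s=monitor.get_state();print(((s['tcp_pos'][:2]-F)@U).round(4),goal(lane(.148,.072),RW))
c=read_camera('scene');cv2.imwrite('pics/s3.png',cv2.resize(c['frame'][130:300,170:440],None,fx=2.8,fy=2.8,interpolation=cv2.INTER_CUBIC))"
```

```text
time_s: 7.95
tcp_pos: [0.4739, -0.1049, 0.0657]
ee_rot: [0.719, 0.695, -0.0, -0.0]
contact_force: [1.0, -1.4, -0.3]
time_s: 8.75
tcp_pos: [0.475, -0.0729, 0.0685]
ee_rot: [0.719, 0.695, 0.0, -0.0]
contact_force: [0.3, -0.8, -0.3]
0.1162 (array([ 0.64,  0.01, -0.07]), array([-0.  , -0.  ,  0.05]))
```

View pics/s3.png

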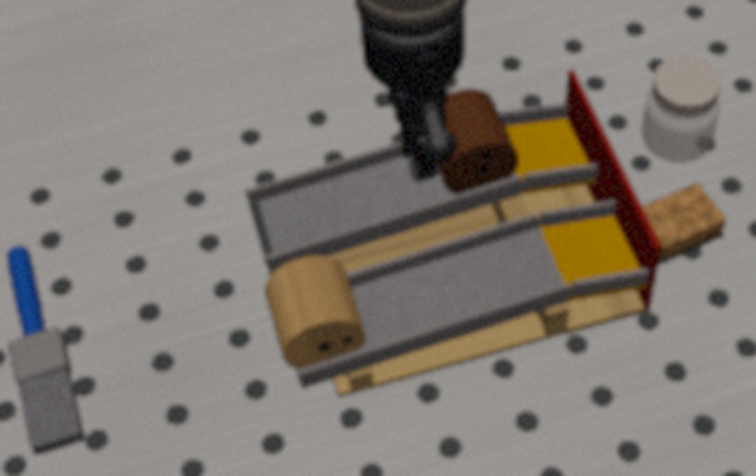

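The dark foot is at (480,140), about 30 mm short of the crest and still straight in its lane. I'll slow down and ease it over, following through without pressing.

```bash
python3 -m creep '[[20,0.07,0,-0.006,0,0,0],[20,0.14,0,-0.012,0,0,0],[20,0.2,0,-0.018,0,0,0],[20,0.26,0,-0.024,0,0,0],[20,0.31,0,-0.03,0,0,0],[20,0.36,0,-0.035,0,0,0],[20,0.41,0,-0.04,0,0,0],[20,0.46,0,-0.045,0,0,0]]' | head -4;  python3 -m creep '[[20,0.05,0,-0.004,0,0,0],[20,0.1,0,-0.008,0,0,0],[20,0.15,0,-0.008,0,0,0],[20,0.2,0,-0.008,0,0,0],[20,0.25,0,-0.008,0,0,0],[20,0.3,0,-0.008,0,0,0],[20,0.35,0,-0.008,0,0,0],[20,0.4,0,-0.008,0,0,0]]'|head -4; python3 -c "
from h import *
s=monitor.get_state();print(((s['tcp_pos'][:2]-F)@U).round(4))
c=read_camera('scene');cv2.imwrite('pics/s4.png',cv2.resize(c['frame'][130:300,170:440],None,fx=2.8,fy=2.8,interpolation=cv2.INTER_CUBIC))"
```

```text
time_s: 9.6
tcp_pos: [0.4758, -0.0501, 0.0708]
ee_rot: [0.719, 0.695, 0.0, 0.0]
contact_force: [0.1, 0.3, 1.1]
time_s: 10.4
tcp_pos: [0.4764, -0.03, 0.0711]
ee_rot: [0.719, 0.695, 0.0, -0.0]
contact_force: [0.5, -0.4, -0.0]
0.1591
```

View pics/s4.png

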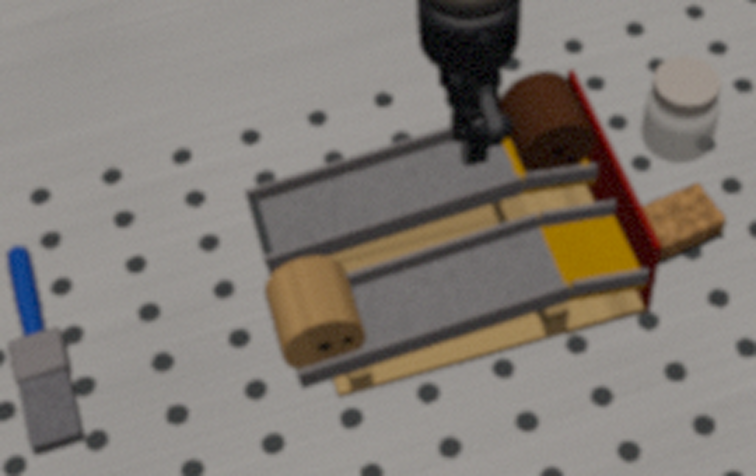

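The foot has rolled onto the seat against the stop, at (548,118). I'll pause, back away and rise clear, then check.

```bash
python3 -m creep '[[20,0,0,0,0,0,0],[20,0,0,0,0,0,0],[20,-0.2,0,-0.1,0,0,0],[20,-0.5,0,-0.3,0,0,0],[20,-0.9,0,-0.8,0,0,0],[20,-1.3,0,-1.5,0,0,0],[20,-1.6,0,-2.3,0,0,0],[20,-1.8,0,-3,0,0,0]]'|head -4;  python3 -m creep '[[20,0,0,0,0,0,0],[20,-0.4,0,-0.2,0,0,0],[20,-0.4,0,-0.2,0,0,0],[20,-0.4,0,-0.2,0,0,0],[20,-0.4,0,-0.2,0,0,0],[20,-0.4,0,-0.2,0,0,0]]'|head -4; python3 -c "
from h import *
c=read_camera('scene');cv2.imwrite('pics/s5.png',cv2.resize(c['frame'][130:300,170:440],None,fx=2.8,fy=2.8,interpolation=cv2.INTER_CUBIC))
for t in ['foot_dark','foot_pale','jar','block','brush']:
    for o in spotter.cut_out('scene',t)[:2]: print(t,round(o['conf'],2),np.round(o['rect']))"
```

```text
time_s: 11.25
tcp_pos: [0.4727, -0.1237, 0.2238]
ee_rot: [0.72, 0.694, 0.0, 0.001]
contact_force: [1.3, -0.0, -0.4]
time_s: 11.85
tcp_pos: [0.4724, -0.1395, 0.2305]
ee_rot: [0.718, 0.696, -0.0, -0.001]
contact_force: [0.2, 0.5, 0.2]
foot_dark 0.61 [365. 173.  34.  33.]
foot_pale 0.82 [284. 242.  36.  40.]
jar 0.75 [414. 168.  27.  37.]
block 0.67 [418. 208.  31.  29.]
brush 0.63 [185. 257.  26.  75.]
```

View pics/s5.png

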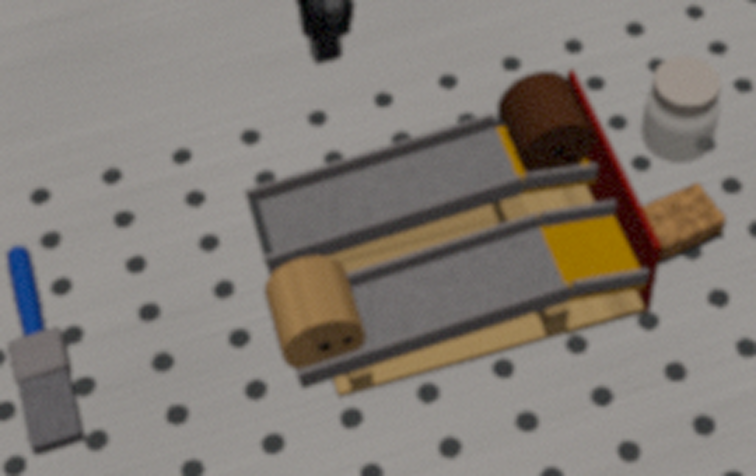

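The dark foot rests on the seat against the stop at (548,118). The arm is clear, and everything else is where it was.

```bash
python3 -c "
from h import *
print(r.job_done())"
```

```text
the job is handed in; nothing more can be done
None
```

I pushed the dark foot slowly over the crest; it rests on the yellow seat against the red stop, nothing else moved, and I handed the job in at about 12 s of the 43 s allowed.

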